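# Pair the shoe trees on the slanted rack

## Task

The three right-foot cedar shoe trees stand in a row on the flat board, and their left-foot mates already lie on the slanted shoe rack. Move the right ones over so that the rack shows the pairs in the order of the left ones: each right tree in the empty place just to the right (looking from heel to toe, as the robot does) of the left tree of its own size, parallel to it, toe up the slope, with its sole down on the deck and its heel against the cleat so that it cannot slide. Do not shift the left trees, and leave the tin and the dauber where they are.

Things in the scene. Friction and masses are not known exactly. Their poses are not given: they have to be found in the camera images.
- right_child: Loose small (child's) right shoe tree, 175 mm long, toe block 50 wide, knob top 67 high, 160 g; flat on a board 45 mm high, heel to the robot. Grip across the bare steel tube between heel and toe blocks: 16 diameter, 54 long, its middle (the balance point) 73 ahead of the origin, 36 above the sole. Origin: sole, at the back end of the heel; x to the toe, y left, z up.
- left_child: Loose small (child's) left shoe tree, 175 mm long, toe block 50 wide: mirror image of right_child with the same sizes and origin. It lies on the slanted rack, heel against the cleat, toe up the slope. The empty place for its mate is 84 mm to its right (centre line to centre line, along the cleat).
- right_medium: Loose medium right shoe tree, 212 mm long, toe block 58 wide, knob top 73 high, 230 g; flat on a board 45 mm high, heel to the robot. Grip across the bare steel tube between heel and toe blocks: 16 diameter, 58 long, its middle (the balance point) 85 ahead of the origin, 36 above the sole. Origin: sole, at the back end of the heel; x to the toe, y left, z up.
- left_medium: Loose medium left shoe tree, 212 mm long, toe block 58 wide: mirror image of right_medium with the same sizes and origin. It lies on the slanted rack, heel against the cleat, toe up the slope. The empty place for its mate is 84 mm to its right (centre line to centre line, along the cleat).
- right_large: Loose large right shoe tree, 252 mm long, toe block 66 wide, knob top 79 high, 310 g; flat on a board 45 mm high, heel to the robot. Grip across the bare steel tube between heel and toe blocks: 16 diameter, 62 long, its middle (the balance point) 97 ahead of the origin, 36 above the sole. Origin: sole, at the back end of the heel; x to the toe, y left, z up.
- left_large: Loose large left shoe tree, 252 mm long, toe block 66 wide: mirror image of right_large with the same sizes and origin. It lies on the slanted rack, heel against the cleat, toe up the slope. The empty place for its mate is 84 mm to its right (centre line to centre line, along the cleat).
- rack: Fixed slanted shoe rack, 530 mm wide. Its deck rises 15 degrees (0.262 rad) away from the robot, 285 mm deep from a cleat along its lower edge, near the robot; the cleat stands 18 mm above the deck. Origin: mid-width, on the work surface, below the line where deck and cleat meet, which is 55 mm higher. x level, up-slope; y left along the cleat; z up. Six places, 84 mm apart.
- tin: Bystander, to be left alone; lies on the flat board beyond the toes: closed black tin, 75 mm across, 25 mm high. Origin: centre of its underside.
- dauber: Bystander, to be left alone; lies on the flat board beyond the toes: red plastic dauber with a round bristle head, 150 mm long, 29 mm high. Origin: underside, 16 mm from the head's centre on the handle side; x axis from handle to head.
Things that resemble listed ones, but are neither listed nor needed, are in the scene too. What is shaped like the left_child but black or purple is not meant.

How it is judged:
By the outcome, as a careful person would: the job done as asked, in the order asked, and still so for the second after the job is handed in, with the robot touching nothing.
It also fails if it takes over 88 s, if anything falls off the work surface, if the arm or the gripper's body presses on something with over 40 N, if the wrist force passes 120 N, or if a joint passes its speed limit or range.

## Robot

A 6-joint arm with a two-finger parallel gripper is mounted at the origin on the work surface. World frame = base frame: x ahead of the robot, y to its left, z up, the work surface at z = 0. Lengths are in m, angles in rad, forces in N, time in s.
With the tool pointing down it reaches from about 0.3 to 0.875 m from the base axis. Payload 6.4 kg.
Tool frame: the origin (TCP) lies between the finger pads; the fingertips stand ctrl.tip_extent ahead of it and the grasp point (between the pads) is the TCP (ctrl.tip_extent is the distance from the TCP to the fingertips, in m); z points along the fingers, y is the line along which they close (so a half turn about z gives the same grasp; the last joint's range is limited). The gripper opens to 85 mm and grips with 20 to 120 N. Pads are 22 mm wide; open, the fingers measure 114 mm over their backs; the gripper's body (76 mm by 85 mm) begins 54 mm behind the grasp point. The pads swing forward as they close: fully open they stand 13 mm farther back than shut.
Start: joints at [-1.406, 0.181, 1.607, -0, 1.354, -0.206], TCP at [0.208, -0.536, 0.25] pointing down, gripper open.
Joint ranges: [-2.99, 2.99], [-0.89, 2.07], [0.3, 2.58], [-1.14, 4.28], [0, 2.63], [-3.12, 3.12]. Speed limits (rad/s): [2.57, 2.57, 3.01, 3.14, 3.14, 3.14].

## Interface

Orientations are given as a unit quaternion [w, x, y, z].
In Python, from bench import ctrl gives the robot as it stands.
- The arm moves only by the tool send_rows, never from a script. Its arguments are lists of equal length, an entry for each row: "dr": the turn, a rotation vector about the tool's x, y, z in units of 6 degrees (1.0 is 6 degrees), a list of three; "xyz": the shift along the tool's x, y, z in cm, a list of three; "jaw": the opening in per cent of the stroke, from 0 (shut) to 100 (fully open). In form: {"dr": [[wx, wy, wz], ...], "xyz": [[dx, dy, dz], ...], "jaw": [jaw, ...]}. A call has exactly 8 rows; each row is the pose to reach, as a shift and turn from the pose commanded when the call began, along the tool's axes at that moment; what a row does not reach only later rows make up. A row lasts 1/8 s, in which the tool goes at most 62.5 mm and 10.7 degrees, less where a joint would pass 70% of its speed; a pose out of reach is approached as far as the arm can. A call with a gripper value outside its range is refused whole. The fingers move at their own pace and stop on an object; the grip force is fixed at half the most. Time passes only in rows, so rows that repeat a pose let the fingers close, or fill a call up. It gives the time, the measured TCP pose, the force, the opening and the grip force at its end, in the units of the state.
- ctrl.get_obs(): the state, without advancing time (a new reading comes with each control period).
- ctrl.camera(name): name is "scene" or "top" or "wrist"; returns the picture (480x640x3 uint8, red, green, blue); there is no depth.
- ctrl.calibration(name): a dict with "camera_matrix" (3x3 intrinsics, pixels), "world_from_camera" (4x4, takes a point from camera to world coordinates). Camera axes: x right, y up, looking along -z (the intrinsics and any distortion apply to the point x, -y, -z); pixel columns grow to the right and rows downward; lengths in m; the calibration is good to about 2 mm. A picture is of the moment at which its call begins: read the wrist's pose just before it. calibration takes no time and is no camera call; for the wrist camera it gives the pose at the moment of the call.
- ctrl.hand_in(): hands the job in; it is judged then, once.
The state is a dict: "time_s": time; "q": joint angles; "dq": joint speeds; "joint_efforts": joint torques, N m; "eef_pos": TCP position; "eef_rot": TCP orientation; "wrist_force": force on the tool from outside, world axes, zero at the start; "torque": the same for the moment, N m; "opening": opening from 0.0 (shut) to 1.0 (fully open); "grasp_force": force on a finger pad.
Only numpy, scipy, OpenCV 4.12 (cv2) and the standard library are available. Lean on these libraries where they do the work, as an engineer would, in place of code of your own. Each camera call takes 0.05 s, during which the arm holds its last target. There are 200 camera calls.

## Working session

There is one attempt and no reset: what is moved stays moved. The work goes in short steps, Python scripts to look and compute and a tool call to move; the robot and the scene stay as the last step left them, time stands still between calls to the robot, and variables do not carry over. Pictures are saved under pics/ and viewed, at most 14 in all, crops included, and the job is handed in when it is done.

Besides the shell and the picture viewer there is one more tool, called after ">>>" by a JSON object that holds its "op" and its "data", one argument or row to a line. send_rows: Moves the arm, as the interface text tells. Its arguments: {"type":"object","properties":{"dr":{"type":"array","items":{"type":"array","items":{"type":"number"}}},"xyz":{"type":"array","items":{"type":"array","items":{"type":"number"}}},"jaw":{"type":"array","items":{"type":"number"}}},"required":["dr","xyz","jaw"]}

```bash
mkdir -p pics; ls
python3 - <<'E'
from bench import ctrl
import cv2,numpy as np
np.set_printoptions(precision=4,suppress=True)
for n in("scene","top"):
    cv2.imwrite(f"pics/{n}0.png",ctrl.camera(n)[:,:,::-1]); c=ctrl.calibration(n);print(n,c)
print(ctrl.get_obs(),ctrl.tip_extent)
E
```

```text
pics
scene {'camera_matrix': array([[500.1006,   0.    , 322.0163],
       [  0.    , 500.1006, 244.7058],
       [  0.    ,   0.    ,   1.    ]]), 'world_from_camera': array([[ 0.7898, -0.4241,  0.4431,  1.1879],
       [ 0.6134,  0.5408, -0.5756, -0.7525],
       [ 0.0045,  0.7264,  0.6872,  1.1276],
       [ 0.    ,  0.    ,  0.    ,  1.    ]])}
top {'camera_matrix': array([[475.951 ,   0.    , 318.4361],
       [  0.    , 475.951 , 241.7799],
       [  0.    ,   0.    ,   1.    ]]), 'world_from_camera': array([[-0.011 ,  0.9975, -0.0697,  0.4332],
       [-0.9999, -0.0117, -0.0091,  0.1146],
       [-0.0099,  0.0696,  0.9975,  1.2222],
       [ 0.    ,  0.    ,  0.    ,  1.    ]])}
{'time_s': 0.1, 'q': array([-1.4063,  0.1815,  1.6079, -0.    ,  1.3538, -0.2063]), 'dq': array([ 0.0004, -0.0033, -0.0032, -0.0011, -0.0013, -0.0018]), 'joint_efforts': array([  0.0015, -44.5874, -35.2237,  -0.0001,   0.004 ,   0.    ]), 'eef_pos': array([ 0.2083, -0.5354,  0.2495]), 'eef_rot': array([-0.0008,  0.9829,  0.1843,  0.    ]), 'wrist_force': array([-0.5194, -0.4702,  0.2532]), 'torque': array([-0.0095, -0.0099,  0.0181]), 'grasp_force': 0.0, 'opening': 1.001403524415555} 0.019
```

View pics/top0.png

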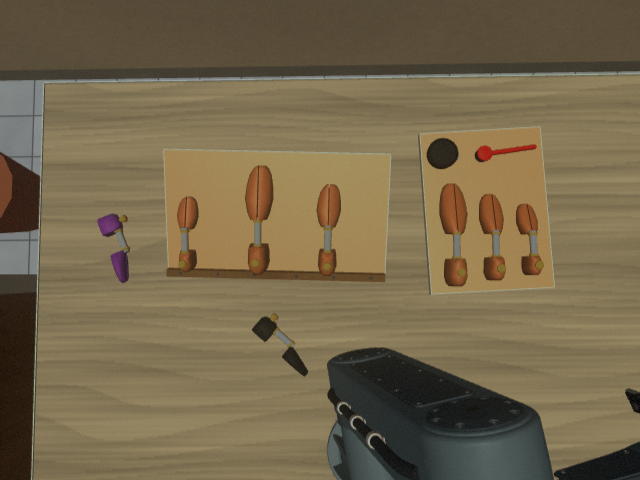

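View pics/scene0.png

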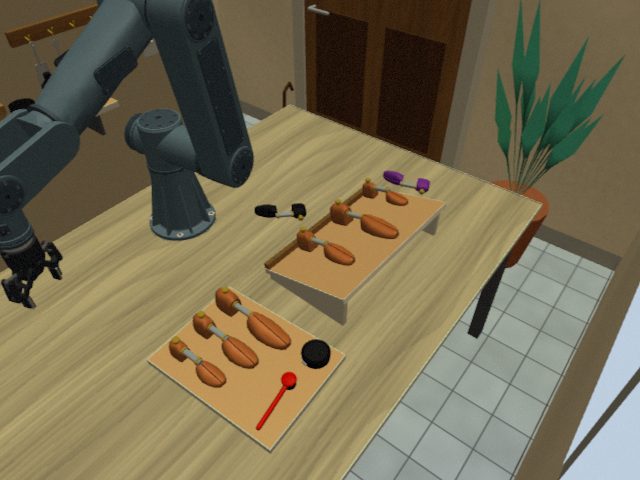

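The top view shows the rack with, left to right, the child (187 px), large (259) and medium (328) left trees. On the board are the right large (455), medium (492) and child (530). I'll enlarge crops for measurement.

Run:
```python
import cv2
a=cv2.imread("pics/top0.png")
def crop(n,x0,y0,w,h,s):
    c=cv2.resize(a[y0:y0+h,x0:x0+w],None,fx=s,fy=s,interpolation=cv2.INTER_CUBIC)
    for i in range(0,w,20): cv2.putText(c,str(x0+i),(i*s,10),0,.35,(255,255,255),1); cv2.line(c,(i*s,12),(i*s,20),(255,255,255),1)
    for i in range(0,h,20): cv2.putText(c,str(y0+i),(0,i*s+4),0,.35,(255,255,255),1)
    cv2.imwrite(n,c)
crop("pics/c_rack.png",160,145,235,145,3)
crop("pics/c_board.png",415,120,145,140+40,3)
```

```text
(no output)
```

View pics/c_rack.png

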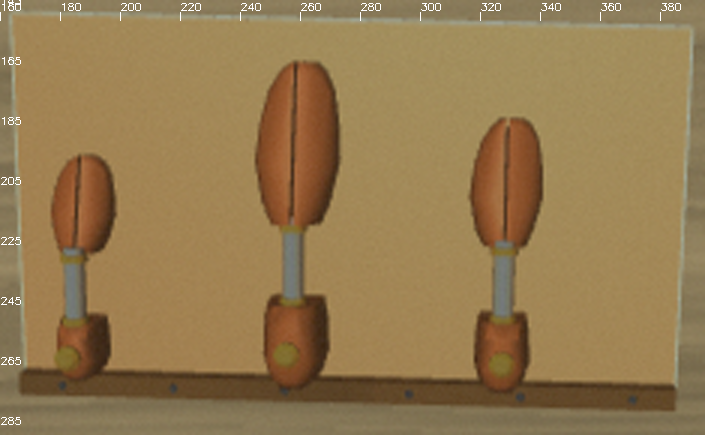

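View pics/c_board.png

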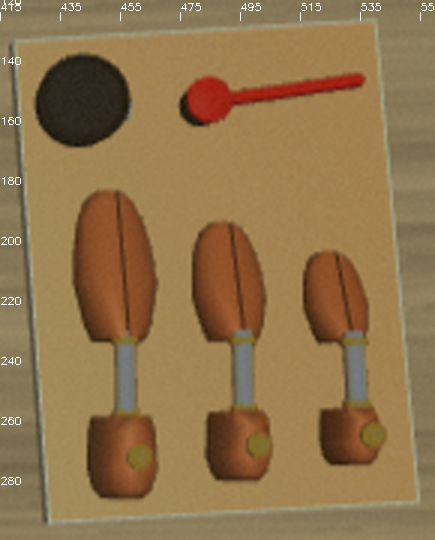

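```bash
cat > h.py <<'E'
import numpy as np
from bench import ctrl
np.set_printoptions(precision=4,suppress=True)
def ray(n,uv,c=None):
    c=c or ctrl.calibration(n);K=c["camera_matrix"];T=c["world_from_camera"]
    d=np.array([(uv[0]-K[0,2])/K[0,0],-(uv[1]-K[1,2])/K[1,1],-1.]);return T[:3,3],T[:3,:3]@d
def plane(n,uv,z,c=None):
    o,d=ray(n,uv,c);return o+d*(z-o[2])/d[2]
def slope(n,uv,p0,yaw,h,c=None): # plane parallel to deck, h above, deck line through p0
    o,d=ray(n,uv,c);a=np.radians(15);nn=np.array([-np.sin(a)*np.cos(yaw),-np.sin(a)*np.sin(yaw),np.cos(a)])
    return o+d*(nn@(p0-o)+h)/(nn@d)
E
python3 - <<'E'
from h import *
R=lambda x,y:(160+x/3-.33,145+y/3-.33)
B=lambda x,y:(415+x/3-.33,120+y/3-.33)
l=plane("top",R(22,370),.073);r=plane("top",R(675,384),.073)
print("cleat top inner",l,r,np.linalg.norm(l-r))
d=l-r;yaw=np.arctan2(-d[0],d[1]);print("yaw",yaw,"mid",(l+r)/2)
p0=(l+r)/2;p0[2]=.055
u=np.array([np.cos(yaw),np.sin(yaw)]);v=np.array([-u[1],u[0]])
for q in[R(15,13),R(691,28)]:
    p=slope("top",q,p0,yaw,0);e=p[:2]-p0[:2];print("deck top corner",p,e@u/np.cos(.2618),e@v)
for n,a,b in[("child",R(73.5,255),R(75,320)),("large",R(292,230),R(292,299)),("med",R(504,248),R(503,318))]:
    for q in(a,b):
        p=slope("top",q,p0,yaw,.036);e=p[:2]-p0[:2];s=(e@u+.036*np.sin(.2618))/np.cos(.2618);print("L",n,p,"s",s,"y",e@v)
for q in [B(15,42),B(375,20),B(418,500),B(48,522)]: print("board",plane("top",q,.045))
for n,a,b in[("large",B(125,341),B(125,411)),("med",B(243,332),B(244,407)),("child",B(355,335),B(357,403))]:
    a,b=[plane("top",q,.081) for q in(a,b)];e=a-b;print("R",n,a,b,"mid",(a+b)/2,"yaw",np.arctan2(e[1],e[0]),"len",np.hypot(*e[:2]))
E
```

```text
cleat top inner [0.4543 0.492  0.073 ] [ 0.4372 -0.0335  0.073 ] 0.5258362148766802
yaw -0.03250399682384226 mid [0.4457 0.2293 0.073 ]
deck top corner [0.7316 0.4821 0.1293] 0.28726334182208446 0.2620208968224754
deck top corner [ 0.7127 -0.0444  0.1289] 0.2854097934562154 -0.2648784335683258
L child [0.5426 0.4385 0.1164] s 0.10285743241718977 y 0.21227308072292256
L child [0.4926 0.4408 0.103 ] s 0.05098113676733742 y 0.2129490884126482
L large [0.5595 0.267  0.1224] s 0.12605698984987745 y 0.041402490267268034
L large [0.5068 0.2691 0.1083] s 0.07146811014514497 y 0.041757303231797924
L med [0.5437 0.1028 0.1196] s 0.11531724480871326 y -0.1232489247447906
L med [0.4901 0.1041 0.1053] s 0.059800735172667804 y -0.1236812817050857
board [ 0.785  -0.1322  0.045 ]
board [ 0.7995 -0.4333  0.045 ]
board [ 0.3993 -0.451   0.045 ]
board [ 0.3846 -0.1488  0.045 ]
R large [ 0.5294 -0.2062  0.081 ] [ 0.4734 -0.2044  0.081 ] mid [ 0.5014 -0.2053  0.081 ] yaw -0.031144416610526388 len 0.05602140645643389
R med [ 0.5355 -0.3005  0.081 ] [ 0.4755 -0.2991  0.081 ] mid [ 0.5055 -0.2998  0.081 ] yaw -0.023632030901850884 len 0.06000479894240311
R child [ 0.5321 -0.3896  0.081 ] [ 0.4777 -0.3888  0.081 ] mid [ 0.5049 -0.3892  0.081 ] yaw -0.013113444523049834 len 0.054360945195026496
```

```bash
cat >> h.py <<'E'
from scipy.spatial.transform import Rotation as Ro
P0=np.array([.4502,.2292,.055]);YR=-.0325
BOARD=dict(large=((.5014,-.2053,.081),-.031),med=((.5055,-.2998,.081),-.024),child=((.5049,-.3892,.081),-.013))
PL=dict(large=(.097,-.042),med=(.085,-.209),child=(.073,.127))
def tree(yaw,pitch): return Ro.from_euler("z",yaw)*Ro.from_euler("y",-pitch)
def rackpose(n,gap,lift):
    g,y=PL[n];T=tree(YR,np.radians(15))
    return P0+Ro.from_euler("z",YR).apply([0,y,0])+T.apply([g+gap,0,.036+lift]),T
def delta(p,T,show=""):
    o=ctrl.get_obs();w=o["eef_rot"];R=Ro.from_quat([w[1],w[2],w[3],w[0]])
    D=T*Ro.from_euler("x",np.pi)
    print(show,"dr",np.degrees((R.inv()*D).as_rotvec())/6,"xyz cm",R.inv().apply(np.array(p)-o["eef_pos"])*100,"to",np.array(p))
def board(n,z): p,y=BOARD[n];return np.array([p[0],p[1],z]),tree(y,0)
E
python3 - <<'E'
from h import *
delta(*board("large",.25),"above"); delta(*board("large",.081),"grasp")
for g,l in((.01,.12),(.01,.003),(0,0)):print(rackpose("large",g,l)[0])
E
```

```text
above dr [-0.0156 -0.0001  3.8368] xyz cm [ 39.2826 -20.1497  -0.0097] to [ 0.5014 -0.2053  0.25  ]
grasp dr [-0.0156 -0.0001  3.8368] xyz cm [ 39.2769 -20.1228  16.8903] to [ 0.5014 -0.2053  0.081 ]
[0.5118 0.1852 0.2334]
[0.542  0.1842 0.1204]
[0.5332 0.1845 0.1149]
```

>>> {"op": "send_rows", "data": {
  "dr": [
    [0,0,1],
    [0,0,2],
    [0,0,3],
    [0,0,3.84],
    [0,0,3.84],
    [0,0,3.84],
    [0,0,3.84],
    [0,0,3.84]
  ],
  "xyz": [
    [5,-2.5,0],
    [10.5,-5.4,0],
    [16,-8.2,0],
    [21.5,-11,0],
    [27,-13.9,0],
    [33,-17,0],
    [39.3,-20.1,0],
    [39.3,-20.1,0]
  ],
  "jaw": [60,60,60,60,60,60,60,60]
}}

```text
time_s: 1.1
eef_pos: [0.5034, -0.203, 0.2499]
eef_rot: [-0.0, 1.0, -0.013, -0.0]
wrist_force: [0.2, -0.2, -0.4]
opening: 0.603
grasp_force: 0.0
```

Run:
```python
from h import *
import cv2
o=ctrl.get_obs();print(o["time_s"],o["eef_pos"],o["opening"],o["q"])
c=ctrl.calibration("wrist");cv2.imwrite("pics/w1.png",ctrl.camera("wrist")[:,:,::-1]);np.save("w1.npy",c);print(c)
delta(*board("large",.081),"grasp")
```

```text
1.1 [ 0.5034 -0.203   0.2499] 0.6029610135867175 [-0.6025  0.1097  1.6882  0.0007  1.3444  0.9948]
{'camera_matrix': array([[382.0455,   0.    , 323.6868],
       [  0.    , 382.0455, 244.3883],
       [  0.    ,   0.    ,   1.    ]]), 'world_from_camera': array([[-0.026 ,  0.9518,  0.3055,  0.581 ],
       [-0.9997, -0.0241, -0.01  , -0.2065],
       [-0.0021, -0.3057,  0.9521,  0.3732],
       [ 0.    ,  0.    ,  0.    ,  1.    ]])}
grasp dr [-0.0092  0.0023  0.0343] xyz cm [-0.1729  0.2043 16.8873] to [ 0.5014 -0.2053  0.081 ]
```

View pics/w1.png

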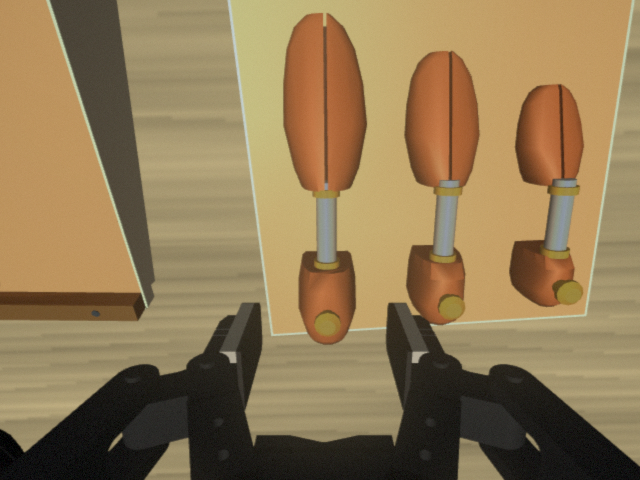

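The wrist view shows all three tubes: large (326,196)–(326,260), medium (449,187)–(443,257), child (564,187)–(556,250). I'll compare these with the top-camera results.

Run:
```python
from h import *
c=np.load("w1.npy",allow_pickle=True).item()
for n,a,b in[("large",(326,193),(326.5,264)),("med",(449,184),(443,258)),("child",(565,183),(556,251))]:
    a,b=[plane("wrist",q,.081,c) for q in(a,b)];e=a-b;print("R",n,"mid",(a+b)/2,"yaw",np.arctan2(e[1],e[0]),"len",np.hypot(*e[:2]))
```

```text
R large mid [ 0.4996 -0.2058  0.081 ] yaw -0.01718011956678859 len 0.058379185528163166
R med mid [ 0.5032 -0.3002  0.081 ] yaw -0.006891449782829367 len 0.06006711928603271
R child mid [ 0.5043 -0.3897  0.081 ] yaw 0.034385329534582294 len 0.05487982810793851
```

>>> {"op": "send_rows", "data": {
  "dr": [
    [0,0,0],
    [0,0,0],
    [0,0,0],
    [0,0,0],
    [0,0,0],
    [0,0,0],
    [0,0,0],
    [0,0,0]
  ],
  "xyz": [
    [-0.25,0.25,4],
    [-0.25,0.25,9],
    [-0.25,0.25,14],
    [-0.25,0.25,16],
    [-0.25,0.25,16.9],
    [-0.25,0.25,16.9],
    [-0.25,0.25,16.9],
    [-0.25,0.25,16.9]
  ],
  "jaw": [60,60,60,60,60,60,10,0]
}}

```text
time_s: 2.15
eef_pos: [0.4999, -0.2088, 0.0825]
eef_rot: [0.0, 1.0, -0.016, 0.001]
wrist_force: [-0.1, 0.7, 5.3]
opening: 0.18
grasp_force: 9.9
```

>>> {"op": "send_rows", "data": {
  "dr": [
    [0,0,0],
    [0,0,0],
    [0,0,0],
    [0,0,0],
    [0,0,0],
    [0,0,0],
    [0,0,0],
    [0,0,0]
  ],
  "xyz": [
    [0,0,0],
    [0,0,0],
    [0,0,0],
    [0,0,-1],
    [0,0,-5],
    [0,0,-10],
    [0,0,-15],
    [0,0,-19]
  ],
  "jaw": [0,0,0,0,0,0,0,0]
}}

```text
time_s: 3.15
eef_pos: [0.4993, -0.2086, 0.274]
eef_rot: [0.001, 1.0, -0.016, 0.001]
wrist_force: [0.4, -1.1, -2.0]
opening: 0.162
grasp_force: 58.7
```

Run:
```python
from h import *
delta(*rackpose("large",.010,.14),"above")
```

```text
above dr [0.0096 2.4859 0.0136] xyz cm [ -0.4997 -39.4039   2.0793] to [0.5066 0.1853 0.2527]
```

>>> {"op": "send_rows", "data": {
  "dr": [
    [0,0.3,0],
    [0,0.7,0],
    [0,1.1,0],
    [0,1.5,0],
    [0,1.9,0],
    [0,2.3,0],
    [0,2.49,0],
    [0,2.49,0]
  ],
  "xyz": [
    [0,-2.5,0],
    [0,-8,0],
    [-0.2,-14,0],
    [-0.3,-20,0],
    [-0.4,-26,0],
    [-0.5,-32,0],
    [-0.5,-37,0],
    [-0.5,-39.4,1]
  ],
  "jaw": [0,0,0,0,0,0,0,0]
}}

```text
time_s: 4.15
eef_pos: [0.506, 0.1881, 0.2623]
eef_rot: [0.002, 0.991, -0.014, 0.131]
wrist_force: [0.3, -0.5, -2.6]
opening: 0.163
grasp_force: 59.0
```

Run:
```python
from h import *
import cv2
delta(*rackpose("large",.010,.03),"over");delta(*rackpose("large",.010,.002),"down")
c=ctrl.calibration("wrist");cv2.imwrite("pics/w2.png",ctrl.camera("wrist")[:,:,::-1])
print(ctrl.get_obs()["wrist_force"])
```

```text
over dr [-0.016  -0.0079  0.0373] xyz cm [-0.1908  0.2938 11.9497] to [0.5351 0.1844 0.1464]
down dr [-0.016  -0.0079  0.0373] xyz cm [-0.1931  0.2984 14.7497] to [0.5423 0.1842 0.1194]
[-1.5462  1.6387 -4.4352]
```

View pics/w2.png

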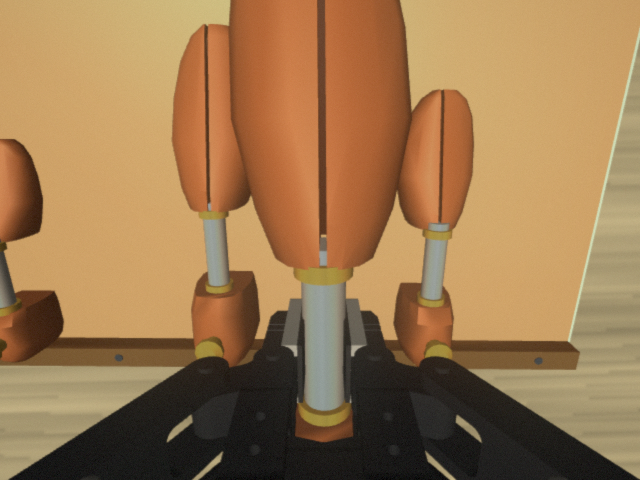

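The large tree is held straight, mid-tube, between left_large (215) and left_medium (437).

>>> {"op": "send_rows", "data": {
  "dr": [
    [0,0,0],
    [0,0,0],
    [0,0,0],
    [0,0,0],
    [0,0,0],
    [0,0,0],
    [0,0,0],
    [0,0,0]
  ],
  "xyz": [
    [-0.2,0.3,2],
    [-0.2,0.3,5],
    [-0.2,0.3,8.5],
    [-0.2,0.3,11.5],
    [-0.2,0.3,13.2],
    [-0.2,0.3,14.2],
    [-0.2,0.3,14.6],
    [-0.2,0.3,14.6]
  ],
  "jaw": [0,0,0,0,0,0,0,0]
}}

```text
time_s: 5.2
eef_pos: [0.5427, 0.1814, 0.1206]
eef_rot: [0.002, 0.991, -0.016, 0.131]
wrist_force: [0.5, 0.5, -2.8]
opening: 0.166
grasp_force: 59.2
```

Run:
```python
from h import *
delta(*rackpose("large",.0,.0),"seat");print(ctrl.get_obs()["wrist_force"])
```

```text
seat dr [-0.005  -0.0022  0.011 ] xyz cm [-1.0765 -0.283   0.3016] to [0.5332 0.1845 0.1149]
[ 0.4932  0.5262 -2.8358]
```

>>> {"op": "send_rows", "data": {
  "dr": [
    [0,0,0],
    [0,0,0],
    [0,0,0],
    [0,0,0],
    [0,0,0],
    [0,0,0],
    [0,0,0],
    [0,0,0]
  ],
  "xyz": [
    [0,-0.2,0.1],
    [0,-0.2,0.2],
    [0,-0.2,0.25],
    [-0.3,-0.2,0.25],
    [-0.5,-0.2,0.25],
    [-0.7,-0.2,0.25],
    [-0.9,-0.2,0.25],
    [-0.9,-0.2,0.25]
  ],
  "jaw": [0,0,0,0,0,0,0,0]
}}

```text
time_s: 6.2
eef_pos: [0.5377, 0.184, 0.1186]
eef_rot: [0.001, 0.991, -0.015, 0.134]
wrist_force: [1.3, 0.1, 7.0]
opening: 0.164
grasp_force: 60.0
```

Run:
```python
from h import *
delta(*rackpose("large",.0,.0),"seat");print(ctrl.get_obs()["wrist_force"])
```

```text
seat dr [-0.016  -0.0741  0.0095] xyz cm [-0.5413 -0.0311  0.2414] to [0.5332 0.1845 0.1149]
[1.2666 0.0974 7.0126]
```

>>> {"op": "send_rows", "data": {
  "dr": [
    [0,0,0],
    [0,0,0],
    [0,0,0],
    [0,0,0],
    [0,0,0],
    [0,0,0],
    [0,0,0],
    [0,0,0]
  ],
  "xyz": [
    [-0.1,0,-0.1],
    [-0.2,0,-0.1],
    [-0.3,0,-0.1],
    [-0.4,0,-0.1],
    [-0.5,0,-0.1],
    [-0.5,0,-0.1],
    [-0.5,0,-0.1],
    [-0.5,0,-0.1]
  ],
  "jaw": [0,0,0,0,0,0,0,0]
}}

```text
time_s: 7.2
eef_pos: [0.5314, 0.184, 0.1169]
eef_rot: [0.002, 0.991, -0.015, 0.133]
wrist_force: [3.3, -0.1, 6.7]
opening: 0.167
grasp_force: 59.9
```

Run:
```python
from h import *
import cv2
delta(*rackpose("large",.0,.0),"seat");print(ctrl.get_obs()["wrist_force"])
a=ctrl.camera("wrist")[:,:,::-1];cv2.imwrite("pics/w3.png",a)
s=ctrl.camera("scene")[:,:,::-1];cv2.imwrite("pics/s3.png",cv2.resize(s[160:320,240:450],None,fx=3.5,fy=3.5,interpolation=2))
```

```text
seat dr [-0.0121 -0.0452  0.0106] xyz cm [ 0.1103 -0.0491  0.2447] to [0.5332 0.1845 0.1149]
[ 3.3439 -0.074   6.6973]
```

View pics/s3.png

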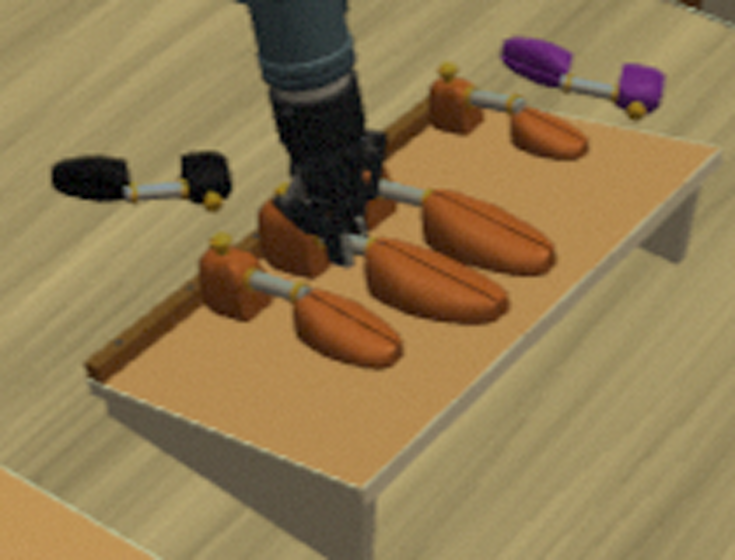

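The large tree lies on the deck, heel about at the cleat. I'll push a little more to find the stop.

>>> {"op": "send_rows", "data": {
  "dr": [
    [0,0,0],
    [0,0,0],
    [0,0,0],
    [0,0,0],
    [0,0,0],
    [0,0,0],
    [0,0,0],
    [0,0,0]
  ],
  "xyz": [
    [-0.1,0,-0.05],
    [-0.2,0,-0.05],
    [-0.3,0,-0.05],
    [-0.4,0,-0.05],
    [-0.4,0,-0.05],
    [-0.4,0,-0.05],
    [-0.4,0,-0.05],
    [-0.4,0,-0.05]
  ],
  "jaw": [0,0,0,0,0,0,0,0]
}}

```text
time_s: 8.3
eef_pos: [0.5284, 0.1838, 0.1164]
eef_rot: [0.002, 0.991, -0.016, 0.134]
wrist_force: [9.1, -1.5, 3.3]
opening: 0.166
grasp_force: 59.4
```

Fx rose to 9 N, so the heel is against the cleat. I'll release and lift off.

>>> {"op": "send_rows", "data": {
  "dr": [
    [0,0,0],
    [0,0,0],
    [0,0,0],
    [0,0,0],
    [0,0,0],
    [0,0,0],
    [0,0,0],
    [0,0,0]
  ],
  "xyz": [
    [0.1,0,0],
    [0.1,0,0],
    [0.1,0,0],
    [0.1,0,0],
    [0.1,0,-1],
    [0.1,0,-4],
    [0.1,0,-9],
    [0.1,0,-15]
  ],
  "jaw": [20,30,45,45,45,45,45,45]
}}

```text
time_s: 9.3
eef_pos: [0.4862, 0.1848, 0.2604]
eef_rot: [0.002, 0.992, -0.016, 0.129]
wrist_force: [-0.2, 0.1, -0.0]
opening: 0.452
grasp_force: 0.0
```

```bash
sed -i 's/med=((.5055,-.2998,.081),-.024),child=((.5049,-.3892,.081),-.013)/med=((.5043,-.3,.081),-.015),child=((.5046,-.3895,.081),.01)/' h.py
python3 - <<'E'
from h import *
delta(*board("med",.22),"above")
E
```

```text
above dr [ 0.023  -2.4735 -0.1561] xyz cm [ 2.1826 48.3969  4.7698] to [ 0.5043 -0.3     0.22  ]
```

>>> {"op": "send_rows", "data": {
  "dr": [
    [0,-0.3,0],
    [0,-0.7,0],
    [0,-1.1,0],
    [0,-1.5,-0.1],
    [0,-1.9,-0.1],
    [0,-2.3,-0.15],
    [0,-2.47,-0.15],
    [0,-2.47,-0.15]
  ],
  "xyz": [
    [0.3,5.5,0],
    [0.6,11.5,0],
    [0.9,17.7,0],
    [1.2,24,1],
    [1.5,30,2],
    [1.8,36,3],
    [2.2,42,4],
    [2.2,48.4,4.8]
  ],
  "jaw": [60,60,60,60,60,60,60,60]
}}

```text
time_s: 10.3
eef_pos: [0.5061, -0.2997, 0.2192]
eef_rot: [0.001, 1.0, -0.008, 0.001]
wrist_force: [-0.2, -0.2, 0.6]
opening: 0.604
grasp_force: 0.0
```

Run:
```python
from h import *
import cv2
s=ctrl.camera("scene")[:,:,::-1];s=ctrl.camera("top")[:,:,::-1];cv2.imwrite("pics/t4.png",cv2.resize(s[145:290,160:395],None,fx=3,fy=3,interpolation=2))
delta(*board("med",.081),"grasp")
```

```text
grasp dr [ 0.0351 -0.0138 -0.0593] xyz cm [-0.0793 -0.3897 13.7305] to [ 0.5043 -0.3     0.081 ]
```

View pics/t4.png

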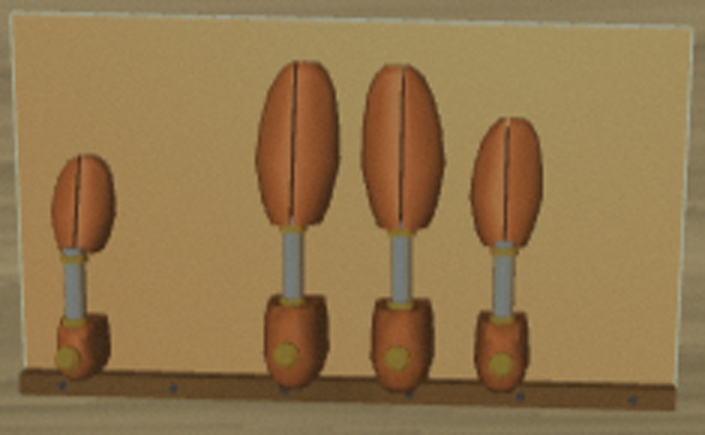

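The large right tree is placed: tube at 401 against 292 for its mate (about 85 mm apart), heel at the cleat, parallel. Next is the medium.

>>> {"op": "send_rows", "data": {
  "dr": [
    [0,0,0],
    [0,0,0],
    [0,0,0],
    [0,0,0],
    [0,0,0],
    [0,0,0],
    [0,0,0],
    [0,0,0]
  ],
  "xyz": [
    [-0.1,-0.35,3],
    [-0.1,-0.35,7],
    [-0.1,-0.35,11],
    [-0.1,-0.35,13],
    [-0.1,-0.35,13.8],
    [-0.1,-0.35,13.8],
    [-0.1,-0.35,13.8],
    [-0.1,-0.35,13.8]
  ],
  "jaw": [60,60,60,60,60,60,10,0]
}}

```text
time_s: 11.4
eef_pos: [0.5061, -0.2957, 0.0824]
eef_rot: [0.002, 1.0, -0.008, 0.002]
wrist_force: [0.8, -0.7, -0.3]
opening: 0.182
grasp_force: 7.2
```

>>> {"op": "send_rows", "data": {
  "dr": [
    [0,0,0],
    [0,0,0],
    [0,0,0],
    [0,0,0],
    [0,0,0],
    [0,0,0],
    [0,0,0],
    [0,0,0]
  ],
  "xyz": [
    [0,0,0],
    [0,0,0],
    [0,0,0],
    [0,0,-2],
    [0,0,-7],
    [0,0,-13],
    [0,0,-19],
    [0,0,-19]
  ],
  "jaw": [0,0,0,0,0,0,0,0]
}}

```text
time_s: 12.4
eef_pos: [0.507, -0.2957, 0.2781]
eef_rot: [0.005, 1.0, -0.008, 0.005]
wrist_force: [0.6, -0.3, -2.8]
opening: 0.161
grasp_force: 59.1
```

Run:
```python
from h import *
delta(*rackpose("med",.010,.14),"above")
```

```text
above dr [0.0655 2.3954 0.1732] xyz cm [ -2.2582 -31.4453   2.5352] to [0.4896 0.0188 0.2496]
```

>>> {"op": "send_rows", "data": {
  "dr": [
    [0,0.3,0],
    [0,0.8,0],
    [0,1.3,0.1],
    [0,1.8,0.1],
    [0,2.2,0.17],
    [0.06,2.4,0.17],
    [0.06,2.4,0.17],
    [0.06,2.4,0.17]
  ],
  "xyz": [
    [0,-3,0],
    [-0.4,-9,0],
    [-0.9,-15,0.3],
    [-1.4,-21,0.6],
    [-1.9,-27,1],
    [-2.2,-31.4,1.5],
    [-2.2,-31.4,2.5],
    [-2.2,-31.4,2.5]
  ],
  "jaw": [0,0,0,0,0,0,0,0]
}}

```text
time_s: 13.4
eef_pos: [0.4866, 0.0202, 0.2434]
eef_rot: [-0.001, 0.992, -0.016, 0.125]
wrist_force: [-0.1, -0.4, -3.5]
opening: 0.167
grasp_force: 59.4
```

Run:
```python
from h import *
delta(*rackpose("med",.010,.003),"down")
```

```text
down dr [-0.0633  0.1165 -0.0102] xyz cm [ 0.6169  0.2114 13.1721] to [0.525  0.0177 0.1173]
```

>>> {"op": "send_rows", "data": {
  "dr": [
    [-0.06,0.1,0],
    [-0.06,0.1,0],
    [-0.06,0.1,0],
    [-0.06,0.1,0],
    [-0.06,0.1,0],
    [-0.06,0.1,0],
    [-0.06,0.1,0],
    [-0.06,0.1,0]
  ],
  "xyz": [
    [0.6,0.2,2],
    [0.6,0.2,5],
    [0.6,0.2,8.5],
    [0.6,0.2,11],
    [0.6,0.2,12.2],
    [0.6,0.2,12.8],
    [0.6,0.2,12.9],
    [0.6,0.2,12.9]
  ],
  "jaw": [0,0,0,0,0,0,0,0]
}}

```text
time_s: 14.4
eef_pos: [0.5265, 0.0174, 0.1226]
eef_rot: [0.002, 0.991, -0.017, 0.132]
wrist_force: [-0.5, -0.0, -2.0]
opening: 0.162
grasp_force: 59.3
```

Run:
```python
from h import *
delta(*rackpose("med",.0,.0),"seat");print(ctrl.get_obs()["wrist_force"])
```

```text
seat dr [ 0.0035 -0.0325 -0.0166] xyz cm [-1.28   -0.0207  0.7766] to [0.5162 0.0179 0.1118]
[-0.4677 -0.0136 -1.9988]
```

>>> {"op": "send_rows", "data": {
  "dr": [
    [0,0,0],
    [0,0,0],
    [0,0,0],
    [0,0,0],
    [0,0,0],
    [0,0,0],
    [0,0,0],
    [0,0,0]
  ],
  "xyz": [
    [0,0,0.3],
    [0,0,0.5],
    [0,0,0.6],
    [-0.3,0,0.6],
    [-0.6,0,0.6],
    [-0.8,0,0.6],
    [-1,0,0.6],
    [-1,0,0.6]
  ],
  "jaw": [0,0,0,0,0,0,0,0]
}}

```text
time_s: 15.4
eef_pos: [0.5193, 0.0175, 0.1148]
eef_rot: [0.002, 0.991, -0.017, 0.133]
wrist_force: [2.2, -1.1, 5.9]
opening: 0.166
grasp_force: 60.3
```

Run:
```python
from h import *
delta(*rackpose("med",.0,.0),"seat");print(ctrl.get_obs()["wrist_force"])
```

```text
seat dr [ 0.0069 -0.0564 -0.0171] xyz cm [-0.3865 -0.0319  0.203 ] to [0.5162 0.0179 0.1118]
[ 2.1675 -1.1112  5.9346]
```

>>> {"op": "send_rows", "data": {
  "dr": [
    [0,0,0],
    [0,0,0],
    [0,0,0],
    [0,0,0],
    [0,0,0],
    [0,0,0],
    [0,0,0],
    [0,0,0]
  ],
  "xyz": [
    [-0.1,0,-0.05],
    [-0.2,0,-0.05],
    [-0.3,0,-0.05],
    [-0.4,0,-0.05],
    [-0.5,0,-0.05],
    [-0.6,0,-0.05],
    [-0.6,0,-0.05],
    [-0.6,0,-0.05]
  ],
  "jaw": [0,0,0,0,0,0,0,0]
}}

```text
time_s: 16.4
eef_pos: [0.5151, 0.0176, 0.1143]
eef_rot: [0.002, 0.991, -0.017, 0.135]
wrist_force: [10.8, 1.4, 2.7]
opening: 0.168
grasp_force: 59.6
```

Contact with the cleat again (10.8 N). Releasing.

>>> {"op": "send_rows", "data": {
  "dr": [
    [0,0,0],
    [0,0,0],
    [0,0,0],
    [0,0,0],
    [0,0,0],
    [0,0,0],
    [0,0,0],
    [0,0,0]
  ],
  "xyz": [
    [0.1,0,0],
    [0.1,0,0],
    [0.1,0,0],
    [0.1,0,0],
    [0.1,0,-3],
    [0.1,0,-8],
    [0.1,0,-14],
    [0.1,0,-14]
  ],
  "jaw": [20,30,45,45,45,45,45,45]
}}

```text
time_s: 17.4
eef_pos: [0.4786, 0.0187, 0.2533]
eef_rot: [0.003, 0.99, -0.017, 0.136]
wrist_force: [0.5, 1.1, 0.2]
opening: 0.449
grasp_force: 0.0
```

Run:
```python
from h import *
delta(*board("child",.22),"above")
```

```text
above dr [ 0.0745 -2.6144 -0.416 ] xyz cm [ 2.9247 40.7013  4.3582] to [ 0.5046 -0.3895  0.22  ]
```

>>> {"op": "send_rows", "data": {
  "dr": [
    [0,-0.4,0],
    [0,-0.9,-0.1],
    [0,-1.4,-0.2],
    [0,-1.9,-0.3],
    [0,-2.3,-0.4],
    [0.07,-2.6,-0.4],
    [0.07,-2.6,-0.4],
    [0.07,-2.6,-0.4]
  ],
  "xyz": [
    [0.4,5,0],
    [0.9,11,0],
    [1.4,17,0.5],
    [1.9,23,1.3],
    [2.4,29,2.2],
    [2.9,35,3.2],
    [2.9,40.7,4.3],
    [2.9,40.7,4.3]
  ],
  "jaw": [60,60,60,60,60,60,60,60]
}}

```text
time_s: 18.4
eef_pos: [0.4998, -0.392, 0.2097]
eef_rot: [-0.003, 1.0, 0.002, -0.006]
wrist_force: [-0.6, 0.8, -0.9]
opening: 0.6
grasp_force: 0.0
```

Run:
```python
from h import *
import cv2
c=ctrl.calibration("wrist");cv2.imwrite("pics/w5.png",ctrl.camera("wrist")[:,:,::-1]);np.save("w5.npy",c)
s=ctrl.camera("top")[:,:,::-1];cv2.imwrite("pics/t5.png",cv2.resize(s[145:290,160:395],None,fx=3,fy=3,interpolation=2))
delta(*board("child",.081),"grasp")
```

```text
grasp dr [-0.0515  0.1008 -0.0296] xyz cm [ 0.509   0.1686 13.0397] to [ 0.5046 -0.3895  0.081 ]
```

View pics/t5.png

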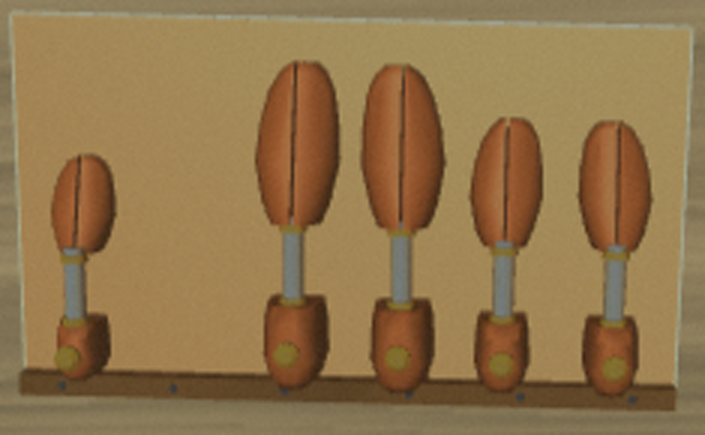

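View pics/w5.png

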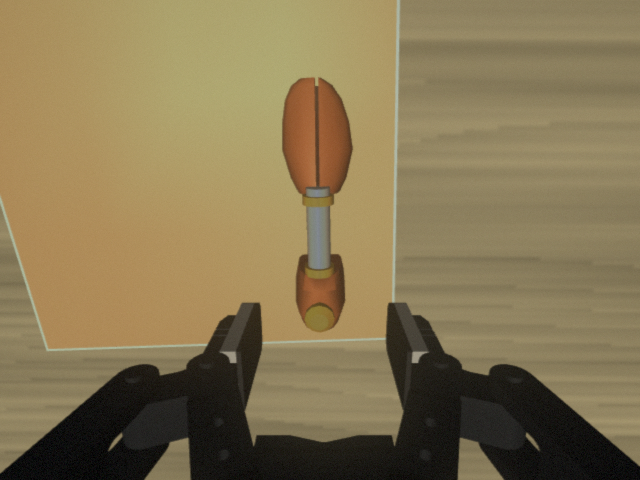

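Medium right is placed (tube 615, mate 504), heel at the cleat. The child's tube runs (318,205)–(319,268) in the wrist view, with the jaws centred on it.

>>> {"op": "send_rows", "data": {
  "dr": [
    [-0.05,0.1,-0.03],
    [-0.05,0.1,-0.03],
    [-0.05,0.1,-0.03],
    [-0.05,0.1,-0.03],
    [-0.05,0.1,-0.03],
    [-0.05,0.1,-0.03],
    [-0.05,0.1,-0.03],
    [-0.05,0.1,-0.03]
  ],
  "xyz": [
    [0.4,0.1,3],
    [0.4,0.1,7],
    [0.4,0.1,10],
    [0.4,0.1,12],
    [0.4,0.1,12.6],
    [0.4,0.1,12.6],
    [0.4,0.1,12.6],
    [0.4,0.1,12.6]
  ],
  "jaw": [60,60,60,60,60,60,60,60]
}}

```text
time_s: 19.5
eef_pos: [0.5051, -0.3902, 0.0888]
eef_rot: [0.002, 1.0, 0.006, 0.002]
wrist_force: [-0.8, -0.5, 0.1]
opening: 0.6
grasp_force: 0.0
```

Run:
```python
from h import *
delta(*board("child",.081),"grasp")
```

```text
grasp dr [ 0.0424 -0.0326  0.0117] xyz cm [-0.0558 -0.0694  0.7749] to [ 0.5046 -0.3895  0.081 ]
```

>>> {"op": "send_rows", "data": {
  "dr": [
    [0.04,-0.03,0],
    [0.04,-0.03,0],
    [0.04,-0.03,0],
    [0.04,-0.03,0],
    [0.04,-0.03,0],
    [0.04,-0.03,0],
    [0.04,-0.03,0],
    [0.04,-0.03,0]
  ],
  "xyz": [
    [0,0,0.4],
    [0,0,0.7],
    [0,0,0.7],
    [0,0,0.7],
    [0,0,0.7],
    [0,0,0.7],
    [0,0,0.7],
    [0,0,0.7]
  ],
  "jaw": [60,60,60,20,0,0,0,0]
}}

```text
time_s: 20.5
eef_pos: [0.5047, -0.3895, 0.0807]
eef_rot: [-0.001, 1.0, 0.006, -0.001]
wrist_force: [0.4, 2.3, 3.1]
opening: 0.163
grasp_force: 58.5
```

>>> {"op": "send_rows", "data": {
  "dr": [
    [0,0,0],
    [0,0,0],
    [0,0,0],
    [0,0,0],
    [0,0,0],
    [0,0,0],
    [0,0,0],
    [0,0,0]
  ],
  "xyz": [
    [0,0,0],
    [0,0,-1],
    [0,0,-4],
    [0,0,-9],
    [0,0,-14],
    [0,0,-19],
    [0,0,-19.5],
    [0,0,-19.5]
  ],
  "jaw": [0,0,0,0,0,0,0,0]
}}

```text
time_s: 21.5
eef_pos: [0.5046, -0.3898, 0.2753]
eef_rot: [-0.001, 1.0, 0.006, -0.001]
wrist_force: [0.1, 0.1, -2.8]
opening: 0.168
grasp_force: 58.6
```

Run:
```python
from h import *
delta(*rackpose("child",.010,.16),"above")
```

```text
above dr [-0.0656  2.5113  0.4125] xyz cm [ -1.2582 -74.5124   1.0391] to [0.4838 0.3552 0.2658]
```

>>> {"op": "send_rows", "data": {
  "dr": [
    [0,0.1,0],
    [0,0.3,0],
    [0,0.5,0],
    [0,0.7,0.1],
    [0,0.9,0.1],
    [0,1.1,0.2],
    [0,1.2,0.2],
    [0,1.3,0.2]
  ],
  "xyz": [
    [0,-3,0],
    [0,-8,0],
    [0,-14,0],
    [-0.2,-20,0],
    [-0.4,-26,0],
    [-0.6,-32,0],
    [-0.6,-38,0],
    [-0.6,-43,0]
  ],
  "jaw": [0,0,0,0,0,0,0,0]
}}

```text
time_s: 22.5
eef_pos: [0.4922, 0.0423, 0.2736]
eef_rot: [-0.001, 0.998, -0.005, 0.066]
wrist_force: [-0.3, 0.2, -1.5]
opening: 0.163
grasp_force: 58.7
```

Run:
```python
from h import *
delta(*rackpose("child",.010,.15),"above")
```

```text
above dr [-0.0764  1.2469  0.2113] xyz cm [ -1.1127 -31.2648   1.7228] to [0.4863 0.3551 0.2561]
```

>>> {"op": "send_rows", "data": {
  "dr": [
    [0,0.2,0],
    [0,0.4,0.1],
    [0,0.7,0.1],
    [0,1,0.2],
    [-0.07,1.25,0.2],
    [-0.07,1.25,0.2],
    [-0.07,1.25,0.2],
    [-0.07,1.25,0.2]
  ],
  "xyz": [
    [-0.2,-4,0],
    [-0.4,-10,0],
    [-0.6,-16,0.3],
    [-0.8,-22,0.7],
    [-1.1,-28,1.2],
    [-1.1,-31.2,1.7],
    [-1.1,-31.2,1.7],
    [-1.1,-31.2,1.7]
  ],
  "jaw": [0,0,0,0,0,0,0,0]
}}

```text
time_s: 23.5
eef_pos: [0.4875, 0.3513, 0.2564]
eef_rot: [0.003, 0.991, -0.015, 0.131]
wrist_force: [-0.8, 0.2, -2.2]
opening: 0.17
grasp_force: 58.9
```

Run:
```python
from h import *
delta(*rackpose("child",.010,.006),"down")
```

```text
down dr [ 0.0214 -0.0076  0.0161] xyz cm [-0.139  -0.4102 14.3928] to [0.5236 0.3539 0.1171]
```

>>> {"op": "send_rows", "data": {
  "dr": [
    [0,0,0],
    [0,0,0],
    [0,0,0],
    [0,0,0],
    [0,0,0],
    [0,0,0],
    [0,0,0],
    [0,0,0]
  ],
  "xyz": [
    [-0.1,-0.4,3],
    [-0.1,-0.4,6],
    [-0.1,-0.4,9.5],
    [-0.1,-0.4,12],
    [-0.1,-0.4,13.5],
    [-0.1,-0.4,14.2],
    [-0.1,-0.4,14.4],
    [-0.1,-0.4,14.4]
  ],
  "jaw": [0,0,0,0,0,0,0,0]
}}

```text
time_s: 24.5
eef_pos: [0.5258, 0.3552, 0.1203]
eef_rot: [0.002, 0.991, -0.016, 0.133]
wrist_force: [0.8, 0.2, -1.5]
opening: 0.168
grasp_force: 59.0
```

Run:
```python
from h import *
delta(*rackpose("child",.0,.0),"seat");print(ctrl.get_obs()["wrist_force"])
```

```text
seat dr [-0.0048 -0.0504  0.0088] xyz cm [-1.2936  0.1369  0.8522] to [0.5155 0.3541 0.1087]
[ 0.7566  0.238  -1.5442]
```

>>> {"op": "send_rows", "data": {
  "dr": [
    [0,0,0],
    [0,0,0],
    [0,0,0],
    [0,0,0],
    [0,0,0],
    [0,0,0],
    [0,0,0],
    [0,0,0]
  ],
  "xyz": [
    [0,0.1,0.4],
    [0,0.1,0.6],
    [0,0.1,0.7],
    [-0.3,0.1,0.7],
    [-0.6,0.1,0.7],
    [-0.8,0.1,0.7],
    [-1,0.1,0.7],
    [-1,0.1,0.7]
  ],
  "jaw": [0,0,0,0,0,0,0,0]
}}

```text
time_s: 25.5
eef_pos: [0.5173, 0.3543, 0.11]
eef_rot: [0.002, 0.991, -0.016, 0.132]
wrist_force: [0.2, -0.5, -1.9]
opening: 0.167
grasp_force: 59.0
```

Run:
```python
from h import *
delta(*rackpose("child",.0,.0),"seat");print(ctrl.get_obs()["wrist_force"])
```

```text
seat dr [ 0.001  -0.0379  0.0115] xyz cm [-0.2099  0.0184  0.0775] to [0.5155 0.3541 0.1087]
[ 0.2489 -0.4569 -1.9213]
```

>>> {"op": "send_rows", "data": {
  "dr": [
    [0,0,0],
    [0,0,0],
    [0,0,0],
    [0,0,0],
    [0,0,0],
    [0,0,0],
    [0,0,0],
    [0,0,0]
  ],
  "xyz": [
    [0,0,0.1],
    [0,0,0.2],
    [0,0,0.25],
    [-0.1,0,0.25],
    [-0.2,0,0.25],
    [-0.3,0,0.25],
    [-0.4,0,0.25],
    [-0.4,0,0.25]
  ],
  "jaw": [0,0,0,0,0,0,0,0]
}}

```text
time_s: 26.5
eef_pos: [0.5169, 0.3551, 0.1092]
eef_rot: [0.001, 0.991, -0.016, 0.135]
wrist_force: [2.4, -0.9, 6.8]
opening: 0.166
grasp_force: 59.7
```

>>> {"op": "send_rows", "data": {
  "dr": [
    [0,0,0],
    [0,0,0],
    [0,0,0],
    [0,0,0],
    [0,0,0],
    [0,0,0],
    [0,0,0],
    [0,0,0]
  ],
  "xyz": [
    [-0.1,0,-0.05],
    [-0.2,0,-0.05],
    [-0.3,0,-0.05],
    [-0.4,0,-0.05],
    [-0.5,0,-0.05],
    [-0.5,0,-0.05],
    [-0.5,0,-0.05],
    [-0.5,0,-0.05]
  ],
  "jaw": [0,0,0,0,0,0,0,0]
}}

```text
time_s: 27.5
eef_pos: [0.5146, 0.355, 0.1095]
eef_rot: [0.001, 0.99, -0.016, 0.138]
wrist_force: [11.3, -3.0, 6.0]
opening: 0.171
grasp_force: 59.5
```

Heel is on the cleat (11 N). Releasing.

>>> {"op": "send_rows", "data": {
  "dr": [
    [0,0,0],
    [0,0,0],
    [0,0,0],
    [0,0,0],
    [0,0,0],
    [0,0,0],
    [0,0,0],
    [0,0,0]
  ],
  "xyz": [
    [0.1,0,0],
    [0.1,0,0],
    [0.1,0,0],
    [0.1,0,0],
    [0.1,0,-3],
    [0.1,0,-8],
    [0.1,0,-14],
    [0.1,0,-14]
  ],
  "jaw": [20,30,45,45,45,45,45,45]
}}

```text
time_s: 28.5
eef_pos: [0.4753, 0.3576, 0.2473]
eef_rot: [-0.0, 0.99, -0.015, 0.137]
wrist_force: [1.0, 0.1, -0.3]
opening: 0.452
grasp_force: 0.0
```

>>> {"op": "send_rows", "data": {
  "dr": [
    [0,0,0],
    [0,0,0],
    [0,0,0],
    [0,0,0],
    [0,0,0],
    [0,0,0],
    [0,0,0],
    [0,0,0]
  ],
  "xyz": [
    [0,0,-3],
    [0,4,-6],
    [0,10,-6],
    [0,16,-6],
    [0,22,-6],
    [0,28,-6],
    [0,34,-6],
    [0,40,-6]
  ],
  "jaw": [45,45,45,45,45,45,45,45]
}}

```text
time_s: 29.5
eef_pos: [0.4445, -0.0453, 0.2984]
eef_rot: [0.002, 0.991, -0.016, 0.132]
wrist_force: [1.1, -0.2, 0.6]
opening: 0.447
grasp_force: 0.0
```

>>> {"op": "send_rows", "data": {
  "dr": [
    [0,0,0],
    [0,0,0],
    [0,0,0],
    [0,0,0],
    [0,0,0],
    [0,0,0],
    [0,0,0],
    [0,0,0]
  ],
  "xyz": [
    [0,5,0],
    [0,10,0],
    [0,15,0],
    [0,20,0],
    [0,24,0],
    [0,24,0],
    [0,24,0],
    [0,24,0]
  ],
  "jaw": [45,45,45,45,45,45,45,45]
}}

```text
time_s: 30.5
eef_pos: [0.4377, -0.2823, 0.2989]
eef_rot: [0.002, 0.991, -0.015, 0.132]
wrist_force: [-0.2, -0.3, 0.7]
opening: 0.451
grasp_force: 0.0
```

Run:
```python
from h import *
import cv2
t=ctrl.camera("top")[:,:,::-1];s=ctrl.camera("scene")[:,:,::-1]
a=cv2.resize(t[140:290,155:400],(735,450),interpolation=2);cv2.imwrite("pics/t6.png",a)
cv2.imwrite("pics/s6.png",cv2.resize(s[160:330,250:460],None,fx=3.5,fy=3.5,interpolation=2));print(ctrl.get_obs()["time_s"])
```

```text
30.6
```

View pics/t6.png

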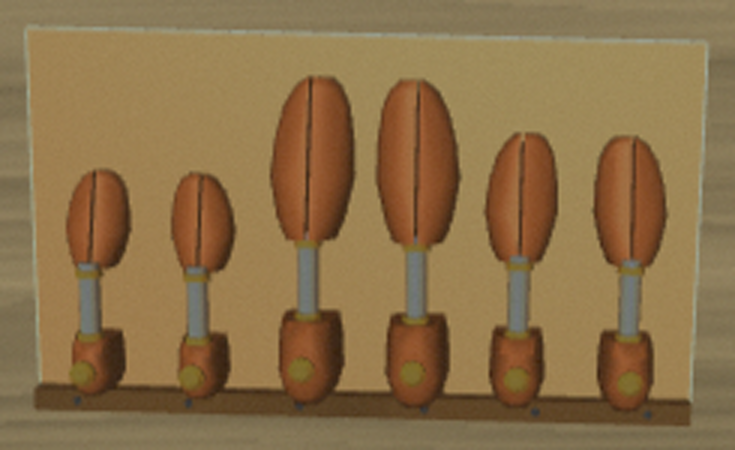

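View pics/s6.png

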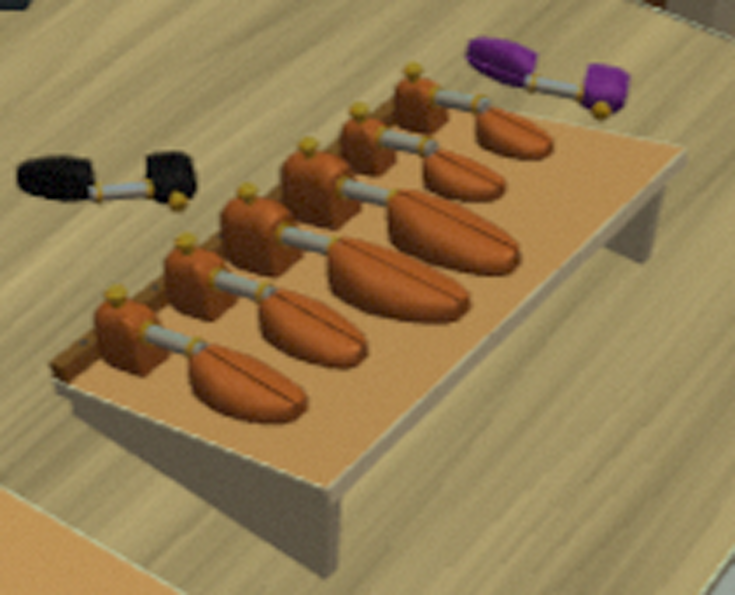

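All three pairs lie parallel and evenly spaced (tubes at 90/197, 308/415 and 518/629), heels at the cleat, and the gripper is clear.

```bash
python3 -c "
from bench import ctrl
print(ctrl.hand_in())"
```

```text
the job is handed in; nothing more can be done
None
```

The three right shoe trees now lie on the rack, each just to the right of its own-size left mate with its heel against the cleat; I handed the job in at about 31 s, and no verdict came back.

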